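# Stow the spatula and wind the hatch shut

## Robot

A 7-joint arm with a two-finger parallel gripper is mounted at the origin on the work surface. World frame = base frame: x ahead of the robot, y to its left, z up, the work surface at z = 0. Lengths are in mm, angles in rad, forces in N, time in s.
With the tool pointing down it reaches from about 400 to 875 mm from the base axis. Payload 19.3 kg.
Tool frame: the origin (TCP) lies at the very end of the fingers, on their centre line; the grasp point (between the pads) lies 19 mm behind it (grip_point_offset is the z of the grasp point in the tool frame, in mm); z points along the fingers, y is the line along which they close (so a half turn about z gives the same grasp; the last joint's range is limited). The gripper opens to 85 mm and grips with 20 to 120 N. Pads are 22 mm wide; open, the fingers measure 114 mm over their backs; the gripper's body (76 mm by 85 mm) begins 54 mm behind the grasp point. The pads swing forward as they close: fully open they stand 13 mm farther back than shut.
Start: joints at [-1.31, 0.521, -0.036, 1.599, 0.021, 1.021, -0.113], TCP at [203.018, 591.098, 192.691] pointing down, gripper open.
Joint ranges: [-2.91, 2.91], [-0.3, 2.13], [-1.5, 1.42], [0.17, 2.43], [-1.26, 4.41], [0.16, 1.93], [-2.52, 2.52]. Speed limits (rad/s): [1.89, 1.89, 2.39, 2.39, 3.01, 3.01, 3.01].

## Interface

Orientations are given as a 3x3 rotation matrix whose columns are the frame's x, y, z axes.
In Python, from workcell import movep, movel, goto_joints, open_gripper, clamp, wait, inverse_kinematics, read_state, camera, PlanningError, finish_job, grip_point_offset gives the robot as it stands. Calls block until the motion is done:
- movep(position, orientation): joint-space move of the TCP to a pose.
- movel(position, frame=None, max_speed=150, guard=None): straight line of the TCP; frame=None keeps the orientation; max_speed is the mean speed in mm/s. With guard (N) it stops when the force on the tool has changed by that much, and returns True; else False.
- goto_joints(angles): joint-space move.
- open_gripper() and clamp(): open the fingers fully, or close them until they stop; the grip force is fixed at half the most.
- wait(seconds).
- inverse_kinematics(position, orientation): joint angles nearest the present ones, or None.
- read_state(): the state.
- camera(name): name is "scene" or "top" or "wrist"; returns a dict with "image" (480x640x3 uint8, blue, green, red), "range_z" (480x640 float32, mm along the optical axis (not along the pixel's ray), 0 where there is no reading), "fx", "fy", "cx", "cy" (pixels), "cam_to_world" (4x4, takes a point from camera to world coordinates). Camera axes: x right, y up, looking along -z (the intrinsics and any distortion apply to the point x, -y, -z); pixel columns grow to the right and rows downward; lengths in mm; the calibration is good to about 2 mm. A picture is of the moment at which its call begins.
A pose or a line that the arm cannot do raises PlanningError and nothing moves.
- finish_job(): hands the job in; it is judged then, once.
The state is a dict: "time": time; "qpos": joint angles; "qvel": joint speeds; "joint_efforts": joint torques, N m; "eef_pos": TCP position; "tool_rot": TCP orientation; "ft_force": force on the tool from outside, world axes, zero at the start; "torque": the same for the moment, N m; "finger_gap": finger opening in mm; "gripper_force": force on a finger pad.
Only numpy, scipy, OpenCV 4.12 (cv2) and the standard library are available. Lean on these libraries where they do the work, as an engineer would, in place of code of your own. Each camera call takes 0.05 s, during which the arm holds its last target. There are 200 camera calls.

## Task

Put the wooden spatula away: lay it flat in the open well of the wooden stow unit. Then take the crank by its upright black grip and wind it clockwise (seen from above), without letting go of the grip on the way, until the frosted hatch has slid fully shut over the well; then let go. Leave everything else on the counter where it is.

Things in the scene. Friction and masses are not known exactly. Their poses are not given: they have to be found in the camera images.
- well_floor (a point): Centre of the well's floor (its top face), 18 mm above the counter. The well is an open recess in the low wooden stow unit, fixed on the counter. Axes of the unit: z up, x along the well, y from the well to the crank. Inside it is 260 mm (x) by 125 mm (y); walls 15 mm thick, 38 mm high above its floor; thin rails round it reach 68 mm above the counter.
- spatula_mid (a point): Grip place on the wooden spatula's handle, near its balance point, half-way up (6 mm over the counter). x points along it to the blade, z up. Handle 20 mm wide, 12 mm thick, from 110 mm behind this point to 30 mm ahead; blade 56 mm wide, 7 mm thick, 25 to 100 mm ahead. 40 to 80 g. It lies on the counter right of the unit; not the round-bowled wooden spoon.
- crank_axis (a point): Point on the crank's vertical axis at the top of the unit's dark wooden deck, 78 mm above the counter, 155 mm in y from the well's centre; axes as the unit. The deck is 290 mm (x) by 157 mm (y) and carries only the crank. The steel crank arm turns with its faces 92 and 100 mm above the counter, its hub 104 mm high.
- crank_grip: The crank's upright black grip, a smooth cylinder 24 mm in diameter and 50 mm tall that spins freely on its own vertical pin at the end of the crank arm, 55 mm from the crank's axis. Origin: centre of its underside, 101 mm above the counter; its top is 151 mm above the counter. Its own yaw means nothing.
- crank (a joint): Crank angle in rad, growing clockwise seen from above. 0: hatch fully open; 12.57 (two full turns): hatch fully shut, against a stop. At 0 the grip lies at -x of the crank axis (unit axes). It starts between 0 and 1.6, turns with light friction (2 to 3 N at the grip) and stays where it is left.
- hatch (a joint): Travel in m of the flat frosted acrylic hatch, geared to the crank (11.5 mm per rad): 0 open, parked in the slot under the deck; 0.144 fully shut over the well. It slides along the unit's -y, underside 58 mm above the counter, 272 x 145 x 6 mm. As it starts (0 to 18 mm) it may cover up to 10 mm of the well's +y side.
- bowl: White ceramic bowl, 140 mm across, 60 mm high; bystander. Origin: centre of its underside.
- spray_bottle: Green plastic spray bottle, empty, 72 mm across, 217 mm high; bystander. Origin: centre of its underside.
- mug: Mug, 72 mm across, 85 mm high, with one handle at its +y; bystander. Origin: centre of its underside.
- spoon: Wooden spoon, 240 mm long, lying along its x; bystander. Origin on the counter.
- skewer0: One of four flat steel kebab skewers with a ring end lying side by side, 280 mm long, 4 mm thick; bystander. Origin: under its middle.
- skewer1: One of four flat steel kebab skewers with a ring end lying side by side, 280 mm long, 4 mm thick; bystander. Origin: under its middle.
- skewer2: One of four flat steel kebab skewers with a ring end lying side by side, 280 mm long, 4 mm thick; bystander. Origin: under its middle.
- skewer3: One of four flat steel kebab skewers with a ring end lying side by side, 280 mm long, 4 mm thick; bystander. Origin: under its middle.
Things that resemble listed ones, but are neither listed nor needed, are in the scene too. What is meant by the part that bears spatula_mid is not pink, and is the larger of those in its own colour.

How it is judged:
By the outcome, as a careful person would: the job done as asked, in the order asked, and still so for the second after the job is handed in, with the robot touching nothing.
It also fails if it takes over 72 s, if anything falls off the work surface, if the arm or the gripper's body presses on something with over 40 N, if the wrist force passes 120 N, or if a joint passes its speed limit or range.

## Working session

There is one attempt and no reset: what is moved stays moved. The work goes in short steps, each a Python script; the robot and the scene stay as the last script left them, time stands still between calls to the robot, and variables do not carry over. Pictures are saved under pics/ and viewed, at most 11 in all, crops included, and the job is handed in when it is done.

```bash
ls; mkdir -p pics
cat > h.py <<'E'
import numpy as np, cv2
from workcell import *
def snap(name, tag):
    c=camera(name); cv2.imwrite(f"pics/{tag}.png",c["image"]); np.savez(f"pics/{tag}.npz",**c); return c
def load(tag): return dict(np.load(f"pics/{tag}.npz"))
def px(c,u,v,z=None,r=2):
    """pixel->world; with z: intersect plane z, else use depth"""
    T=c["cam_to_world"]; d=np.array([(u-c["cx"])/c["fx"],-(v-c["cy"])/c["fy"],-1.0])
    if z is None:
        p=c["range_z"][int(v)-r:int(v)+r+1,int(u)-r:int(u)+r+1]; s=np.median(p[p>0])
    else:
        w=T[:3,:3]@d; s=(z-T[2,3])/w[2]
    return T[:3,:3]@(d*s)+T[:3,3]
E
python3 - <<'E'
from h import *
for n in("top","scene"):
    c=snap(n,n+"0"); print(n,[float(c[k]) for k in("fx","fy","cx","cy")],c["cam_to_world"].round(3).tolist(), [k for k in c])
s=read_state();print({k:np.round(v,3).tolist() for k,v in s.items()}, grip_point_offset)
E
```

```text
pics
top [447.7027419325572, 447.7027419325572, 324.40831029881394, 231.09361289613392] [[-0.007, 0.999, -0.047, 476.765], [-1.0, -0.007, 0.008, -29.306], [0.008, 0.047, 0.999, 1174.982], [0.0, 0.0, 0.0, 1.0]] ['image', 'range_z', 'fx', 'fy', 'cx', 'cy', 'cam_to_world']
scene [448.5689417628832, 448.5689417628832, 318.2208472006201, 247.2130009013705] [[0.471, -0.493, 0.732, 1411.038], [0.882, 0.283, -0.377, -462.128], [-0.021, 0.823, 0.568, 785.776], [0.0, 0.0, 0.0, 1.0]] ['image', 'range_z', 'fx', 'fy', 'cx', 'cy', 'cam_to_world']
{'time': 0.1, 'qpos': [-1.31, 0.522, -0.036, 1.6, 0.021, 1.021, -0.113], 'qvel': [-0.001, -0.001, 0.001, -0.003, 0.001, -0.0, -0.001], 'joint_efforts': [0.003, -92.848, 1.984, -37.053, 0.018, 0.005, -0.0], 'eef_pos': [202.927, 590.766, 192.189], 'tool_rot': [[-0.946, 0.325, -0.0], [0.325, 0.946, -0.001], [-0.0, -0.001, -1.0]], 'ft_force': [-1.456, 0.085, -0.621], 'torque': [-0.03, -0.006, 0.01], 'gripper_force': 0.0, 'finger_gap': 85.043} -18.700000000000003
```

View pics/top0.png

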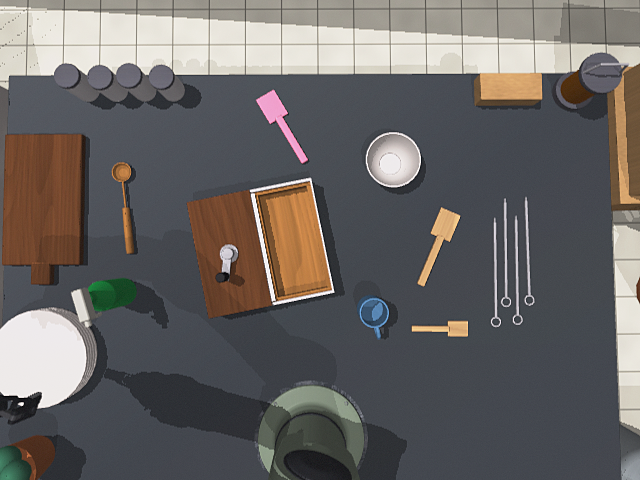

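View pics/scene0.png

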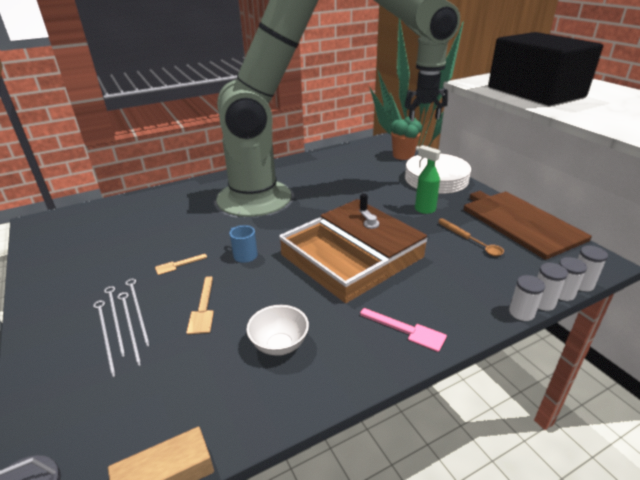

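The top view shows three spatulas: a pink one (282,127), a large wooden one (438,247) and a small wooden one (440,328). The round spoon is at (125,205). The target is the large wooden one: it isn't pink and is the larger of the two in its colour. The unit is at about (262,247), with the crank hub at (228,254) and the grip at (222,277). I'll confirm in an enlarged crop.

Run:
```python
from h import *
im=cv2.imread("pics/top0.png")[170:345,180:480]
cv2.imwrite("pics/crop0.png",cv2.resize(im,None,fx=2.6667,fy=2.6667,interpolation=cv2.INTER_CUBIC))
```

```text
(no output)
```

View pics/crop0.png

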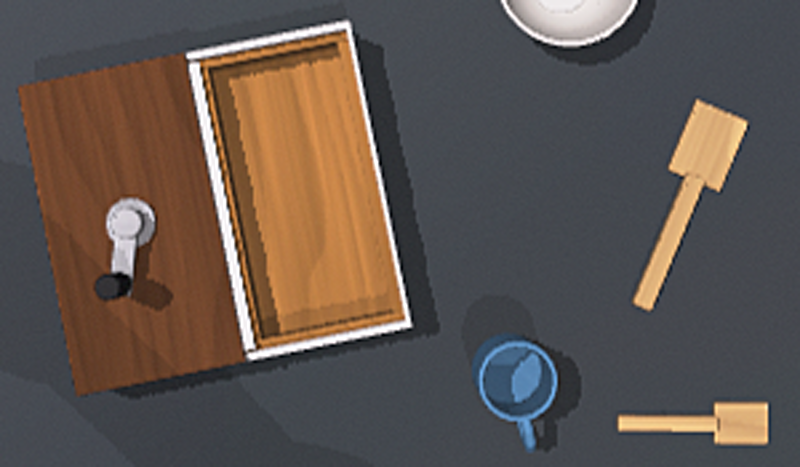

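The crop confirms the large wooden spatula: blade end corners at (697,100) and (748,122), handle end at (643,307). Next I'll compute poses from the crop pixels.

Run:
```python
from h import *
c=load("top0"); f=lambda u,v,z=None:px(c,180+u/2.66667,170+v/2.66667,z)
P=lambda *a:print(*[np.round(x,1) for x in a])
he=f(643,307,12); be=f(722.5,111,7); P("handle end, blade end",he,be,np.linalg.norm((be-he)[:2]))
d=(be-he)[:2]; d/=np.linalg.norm(d); P("mid",he[:2]+110*d, be[:2]-100*d, np.degrees(np.arctan2(d[1],d[0])))
rail=[f(*p,68) for p in((350,22),(411,326),(248,358),(188,55))]; P("rail",*rail)
deck=[f(*p,78) for p in((20,88),(188,54),(246,360),(78,394))]; P("deck",*deck)
P("depth floor",f(320,190),"deck",f(80,150),"rail",f(381,180))
for a,b in((0,1),(3,2)): e=rail[a]-rail[b]; P("x ax",np.degrees(np.arctan2(e[1],e[0])),np.linalg.norm(e))
for a,b in((0,3),(1,2)): e=deck[a]-deck[b]; P("deck x ax",np.degrees(np.arctan2(e[1],e[0])),np.linalg.norm(e))
P("hub",f(126,222,104),"grip top",f(107,286,151))
q=lambda u,v:f(u,v,6)
```

```text
Traceback (most recent call last):
numpy._core._exceptions._UFuncNoLoopError: ufunc 'multiply' did not contain a loop with signature matching types (dtype('<U21'), dtype('float64')) -> None
```

Run:
```python
from h import *
c=load("top0"); f=lambda u,v,z=None:px(c,180+u/2.66667,170+v/2.66667,z)
P=lambda *a:print(*[x if isinstance(x,str) else np.round(x,1) for x in a])
he=f(643,307,12); be=f(722.5,111,7); P("handle end, blade end",he,be,np.linalg.norm((be-he)[:2]))
d=(be-he)[:2]; d/=np.linalg.norm(d); P("mid",he[:2]+110*d, be[:2]-100*d, np.degrees(np.arctan2(d[1],d[0])))
rail=[f(*p,68) for p in((350,22),(411,326),(248,358),(188,55))]; P("rail",*rail)
deck=[f(*p,78) for p in((20,88),(188,54),(246,360),(78,394))]; P("deck",*deck)
P("depth floor",f(320,190),"deck",f(80,150),"rail",f(381,180))
for a,b in((0,1),(3,2)): e=rail[a]-rail[b]; P("x ax",np.degrees(np.arctan2(e[1],e[0])),np.linalg.norm(e))
for a,b in((0,3),(1,2)): e=deck[a]-deck[b]; P("deck x ax",np.degrees(np.arctan2(e[1],e[0])),np.linalg.norm(e))
P("hub",f(126,222,104),"grip top",f(107,286,151))
```

```text
handle end, blade end [ 389.7 -288.4   12. ] [ 580.6 -371.2    7. ] 208.1
mid [ 490.6 -332.2] [ 488.9 -331.4] -23.5
rail [660.8  -6.7  68. ] [378.2 -61.2  68. ] [350.1  89.1  68. ] [630.8 144.3  68. ]
deck [599.8 297.2  78. ] [630.3 142.8  78. ] [349.4  89.8  78. ] [319.9 242.6  78. ]
depth floor [505.5  24.4  17.1] deck [542.3 241.9  77.7] rail [513.5 -34.6  55.2]
x ax 10.9 287.9
x ax 11.1 286.1
deck x ax 11.0 285.2
deck x ax 10.7 285.9
hub [475.9 194.  104. ] grip top [421.6 200.2 151. ]
```

Unit yaw is about 11°, crank axis (475,193.5), well centre (505,41.4), crank start about 0.31 rad, so the hatch isn't covering the well yet. Now I'll pick up the spatula.

```bash
cat >> h.py <<'E'
def down(yaw_deg):
    a=np.radians(yaw_deg); x=np.array([np.cos(a),np.sin(a),0]); z=np.array([0,0,-1.]); return np.column_stack([x,np.cross(z,x),z])
def st(): s=read_state(); print("t",round(s["time"],2),"pos",np.round(s["eef_pos"],1),"gap",round(s["finger_gap"],1),"f",np.round(s["ft_force"],1),"gf",round(s["gripper_force"],1)); return s
E
python3 - <<'E'
from h import *
R=down(180-23.5); m=[489.7,-331.8]
movel([203,591,330],max_speed=250)
movep(m+[330],R); movep(m+[60],R); st()
print(movel(m+[4],max_speed=80,guard=15)); st()
clamp(); wait(.2); st()
movel(m+[60],max_speed=100); st(); snap("wrist","w1")
E
```

```text
t 5.22 pos [ 490.6 -332.3   61.2] gap 85.2 f [ 0.3 -0.9  0.4] gf 0.0
False
t 6.08 pos [ 489.8 -332.     4.2] gap 85.2 f [-0.3  0.8  0.2] gf 0.0
t 7.04 pos [ 489.7 -331.8    4. ] gap 0.3 f [0.7 0.4 0.7] gf 0.0
t 7.75 pos [ 489.7 -331.5   59.7] gap -0.3 f [-0.7 -0.2 -0.2] gf 0.0
```

View pics/w1.png

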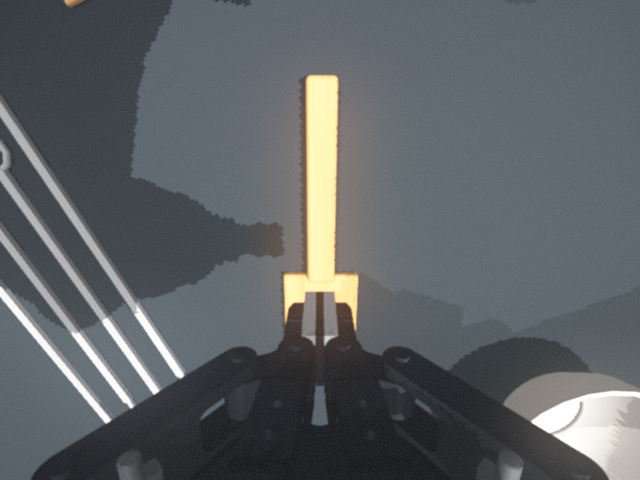

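The wrist view shows the spatula still on the counter. The handle is on the finger line at column 322 (end at row 75), and the blade's shoulder is at row 272. The fingers closed with nothing between them. I'll measure where the handle really is, in position and height.

Run:
```python
from h import *
c=load("w1"); T=c["cam_to_world"]; print(T.round(3).tolist(), c["fx"],c["cx"],c["cy"])
for u,v in((322,90),(322,200),(322,260),(290,290),(322,310),(322,325),(250,150),(420,200)): print(u,v,px(c,u,v).round(1))
a=px(c,322,75,12);b=px(c,321.5,272,12);print(a,b,np.linalg.norm(a-b))
c=snap("top","t1"); c0=load("top0")
print(np.abs(c["image"][200:300,405:475].astype(int)-c0["image"][200:300,405:475]).max(2).mean())
```

```text
[[0.399, -0.867, -0.299, 412.206], [0.917, 0.377, 0.129, -296.99], [0.001, -0.325, 0.946, 241.076], [0.0, 0.0, 0.0, 1.0]] 346.16071310012063 319.3370188669185 237.68864921144208
322 90 [ 397.8 -288.8   12.2]
322 200 [ 460.6 -315.9   12.1]
322 260 [ 500.8 -333.3   12. ]
290 290 [ 515.8 -366.1    6.5]
322 310 [ 479.6 -325.1  118.5]
322 325 [ 479.8 -325.2  128.9]
250 150 [ 4.120e+02 -3.479e+02  1.000e-01]
420 200 [ 4.910e+02 -2.531e+02 -1.000e-01]
[ 390.15196958 -285.4656925    12.        ] [ 509.28640306 -337.34232631   12.        ] 129.93921030265375
33.42185714285714
```

Run:
```python
from h import *
c=load("w1")
for v in range(270,350,6):
    print(v,*[np.round(px(c,u,v,r=0)).astype(int).tolist() if c["range_z"][v,u]>0 else None for u in(292,308,320,330,350)])
im=c["image"][240:360,240:400]; cv2.imwrite("pics/w1c.png",cv2.resize(im,None,fx=5,fy=5))
```

```text
270 [504, -359, 1] [504, -346, 11] [507, -338, 12] [510, -331, 12] [522, -319, 0]
276 [506, -360, 7] [509, -348, 11] [512, -340, 12] [515, -333, 12] [522, -320, 8]
282 [510, -362, 6] [515, -351, 7] [517, -342, 11] [520, -335, 11] [527, -322, 8]
288 [515, -364, 7] [520, -353, 6] [523, -344, 8] [526, -338, 7] [532, -324, 7]
294 [519, -366, 8] [477, -331, 105] [480, -326, 104] [481, -322, 106] [537, -326, 7]
300 [524, -368, 7] [477, -330, 111] [479, -326, 111] [481, -322, 111] [541, -328, 7]
306 [478, -338, 110] [477, -330, 116] [479, -326, 115] [481, -322, 116] [546, -329, 7]
312 [478, -338, 114] [478, -330, 120] [479, -326, 120] [481, -322, 121] [488, -316, 114]
318 [478, -338, 118] [477, -330, 125] [478, -325, 126] [481, -322, 124] [488, -316, 118]
324 [479, -338, 121] [477, -330, 129] [479, -326, 129] [480, -322, 130] [487, -316, 123]
330 [479, -337, 127] [477, -329, 134] [480, -326, 132] [480, -322, 133] [488, -317, 126]
336 [475, -335, 137] [478, -330, 136] [480, -326, 136] [480, -322, 137] [488, -317, 130]
342 [473, -333, 144] [477, -329, 141] [481, -327, 136] [480, -322, 141] [481, -316, 143]
348 [474, -334, 145] [476, -329, 145] [484, -328, 137] [480, -322, 144] [482, -316, 144]
```

View pics/w1c.png

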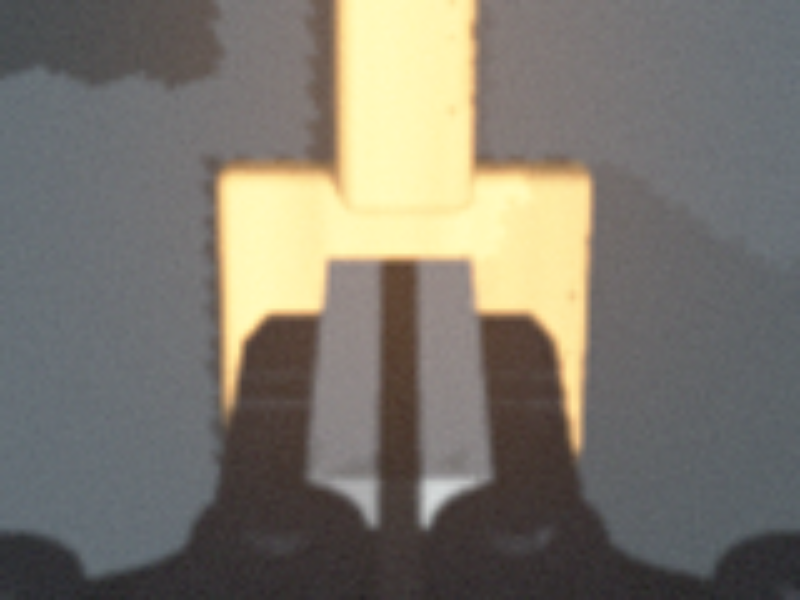

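The crop shows the closed light-grey pads ending at about row 292 of the full image. Depth puts their tips at z≈103 mm while the reported TCP is z≈60, with xy in agreement. So the real fingertips sit about 43 mm above the reported TCP, which explains the clean miss. I'll check this with a gentle touch on bare counter with the fingers closed.

Run:
```python
from h import *
movel([460,-275,60],max_speed=150)
print(movel([460,-275,-15],max_speed=100,guard=8)); st()
print(movel([460,-275,-60],max_speed=25,guard=6)); s=st()
movel([460,-275,s["eef_pos"][2]+30],max_speed=100); st()
```

```text
False
t 9.32 pos [ 460.2 -275.3  -14.6] gap -0.4 f [ 0.5 -0.4 -1. ] gf 0.0
True
t 10.34 pos [ 460.  -275.   -38.5] gap -0.1 f [-1.5  1.9 11.1] gf 5.4
t 10.79 pos [ 460.2 -274.8   -8.6] gap 0.0 f [ 0.7 -0.3 -0.1] gf 0.0
```

The touch confirms it: real tips are 38.5 mm above the reported TCP. I'll carry that offset in all heights and retry.

```bash
echo "OFF=-38.5  # reported TCP is this far (z) from the true fingertips" >> h.py
python3 - <<'E'
from h import *
m=[490.3,-330.6]
movel(m+[60+OFF],max_speed=150)
open_gripper()
print(movel(m+[2.5+OFF],max_speed=90,guard=12)); st()
clamp(); wait(.2); st()
movel(m+[62.5+OFF],max_speed=100); st(); snap("wrist","w2")
E
```

```text
False
t 12.98 pos [ 490.3 -330.9  -35.8] gap 85.2 f [-0.4 -0.1 -0.1] gf 0.0
t 13.82 pos [ 490.5 -330.6  -35.6] gap 18.0 f [-1.7  1.5  6.8] gf 59.3
t 14.57 pos [ 490.3 -330.3   23.7] gap 18.1 f [ 0.1 -0.5 -0.7] gf 58.7
```

View pics/w2.png

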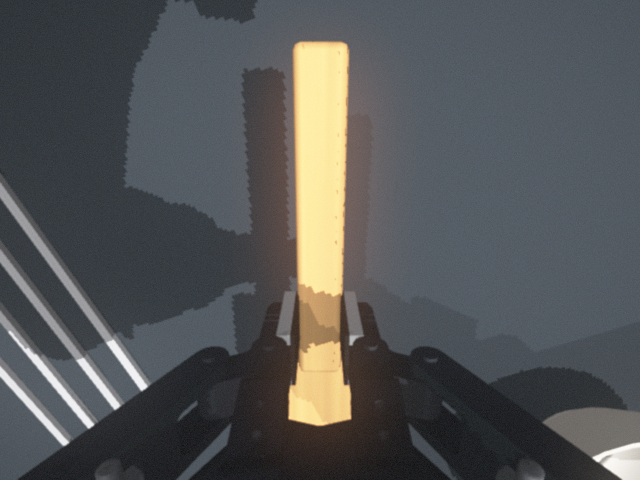

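The spatula is held: handle centred at column 321 between the pads, end at row 43. I'll check pitch and the grasp offset along the handle, then carry it to above the well and look from there.

Run:
```python
from h import *
c=load("w2")
for v in(60,120,180,240,275): print(px(c,321,v).round(1))
e=px(c,321,43,px(c,321,60)[2]); p=read_state()["eef_pos"]; print("end",e,"dist to TCP",np.hypot(*(e-p)[:2]))
m=[490.3,-330.3]; R=down(180+11)
w=np.array([505.,41.4]); 
movel(m+[180],max_speed=250)
movep([*w,180],R); st(); snap("wrist","w3"); snap("top","t3");
```

```text
[ 395.5 -287.5   71.8]
[ 413.5 -295.4   71.6]
[ 433.7 -304.1   71.3]
[ 456.3 -313.9   71.2]
[ 470.7 -320.1   71.2]
end [ 390.7071105  -285.47304297   71.787173  ] dist to TCP 109.04777279336501
t 16.79 pos [505.2  40.2 180. ] gap 18.2 f [-0.9 -0.2 -0.1] gf 58.7
```

View pics/w3.png

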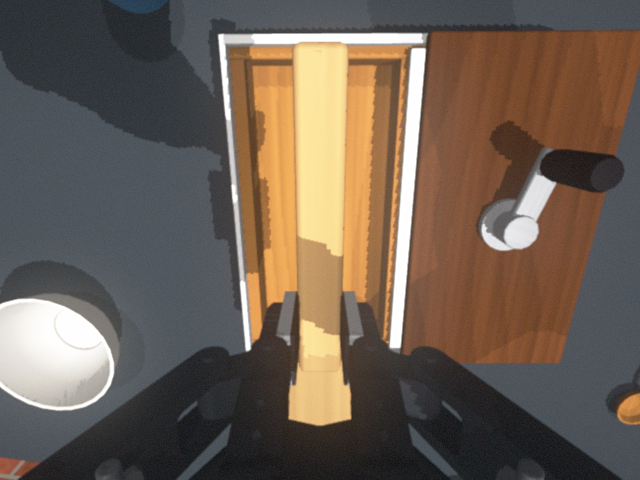

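The wrist view shows the held handle over the well. White rails run left (228,48)→(243,310) and right (411,48)→(396,300), near rail at row ~45, hub top at (521,232), grip top at (606,173). I'll place these in the unit frame.

Run:
```python
from h import *
c=load("w3"); w=np.array([505.,41.4]); a=np.radians(11); U=np.array([[np.cos(a),np.sin(a)],[-np.sin(a),np.cos(a)]])
un=lambda p:np.r_[U@(p[:2]-w),p[2]].round(1)
im=c["image"]
for v in(60,100,150,200,250,280):
    white=np.where(im[v].min(1)>150)[0]; L=white[(white>200)&(white<260)]; R=white[(white>380)&(white<440)]
    o=[v]
    for S in(L,R):
        if len(S): o+=[(int(S.min()),int(S.max())),un(px(c,S.min(),v,68))[:2],un(px(c,S.max(),v,68))[:2]]
    print(*o)
for v in(150,200,250):
    print([ (u,un(px(c,u,v,r=0))[1:].tolist()) for u in list(range(228,290,6))+list(range(350,430,6)) if c["range_z"][v,u]>0])
print("hub",px(c,521,232,104),un(px(c,521,232,104)),"grip",px(c,606,173,151),un(px(c,606,173,151)), px(c,521,232),px(c,606,173))
print("nearrail",un(px(c,320,36,68)),un(px(c,270,46,68)))
```

```text
60 (220, 226) [-126.5  -75.4] [-126.5  -70.8] (410, 424) [-126.1   69.3] [-126.1   80. ]
100 (224, 229) [-98.2 -74.9] [-98.2 -71. ] (407, 421) [-97.8  69.3] [-97.8  80.3]
150 (229, 233) [-59.8 -74.4] [-59.8 -71.1] (404, 417) [-59.5  69.9] [-59.4  80.6]
200 (233, 237) [-17.8 -74.6] [-17.8 -71.1] (400, 412) [-17.4  69.7] [-17.4  80. ]
250 (238, 241) [ 28.4 -73.9] [ 28.4 -71.2] (396, 408) [28.8 69.4] [28.8 80.3]
280 (240, 244) [ 58.5 -74.4] [ 58.5 -70.7] (394, 406) [58.9 69.7] [58.9 80.9]
[(228, [-92.9, -0.9]), (234, [-70.8, 65.6]), (240, [-67.8, 56.8]), (246, [-62.6, 56.8]), (252, [-59.5, 46.3]), (258, [-59.1, 18.1]), (264, [-53.3, 17.7]), (270, [-47.6, 17.0]), (276, [-41.9, 16.8]), (282, [-35.8, 18.9]), (288, [-30.2, 17.7]), (350, [29.6, 18.4]), (356, [35.6, 17.0]), (362, [41.2, 18.3]), (368, [47.2, 16.9]), (374, [52.7, 18.7]), (380, [58.6, 18.1]), (386, [64.2, 19.1]), (392, [65.3, 41.9]), (398, [67.5, 56.5]), (404, [71.0, 63.5]), (410, [75.6, 64.8]), (416, [80.9, 63.7]), (422, [81.9, 77.8]), (428, [86.4, 78.6])]
[(228, [-97.2, 0.1]), (234, [-73.8, 67.5]), (240, [-70.7, 58.9]), (246, 
[... 558 characters left out ...]
 [-63.8, 55.4]), (258, [-59.4, 49.2]), (264, [-58.7, 19.4]), (276, [-46.2, 17.8]), (282, [-39.9, 17.8]), (288, [-33.4, 18.0]), (350, [32.4, 18.1]), (356, [38.7, 18.3]), (362, [45.0, 18.7]), (368, [51.5, 18.2]), (374, [57.9, 17.8]), (380, [64.1, 18.9]), (386, [65.2, 44.3]), (392, [68.6, 55.4]), (398, [72.3, 63.8]), (404, [77.6, 64.5]), (410, [80.3, 74.6]), (416, [84.7, 77.8]), (422, [90.1, 77.3]), (428, [95.2, 77.9])]
hub [475.02959478 196.13247436 104.        ] [1.000e-01 1.576e+02 1.040e+02] grip [420.26829398 201.31634672 151.        ] [-52.7 173.1 151. ] [475.00621763 196.05693524 104.11389737] [420.26914055 201.24011464 151.09117577]
nearrail [-142.4    0.8   68. ] [-135.9  -36.8   68. ]
```

Correcting the wrist camera's 1.4 mm sideways bias (seen on the held handle) puts the well centre at (504.7,42.8) and the axis at (475.2,194.8), with a crank angle of about 0.29. Lowering the spatula in.

Run:
```python
from h import *
R=down(180+11); p=[509.6,43.8]
movel(p+[100],R,max_speed=150); movel(p+[10],max_speed=100,guard=15); st()
print(movel(p+[-18.5],max_speed=40,guard=6)); st()
open_gripper(); st()
movel(p+[20],max_speed=60,guard=10); movel(p+[150],max_speed=200); st(); snap("wrist","w4"); snap("top","t4")
```

```text
t 18.62 pos [509.9  43.8  10.5] gap 18.0 f [-0.  -0.5 -0.4] gf 58.7
True
t 19.29 pos [509.3  43.8 -17.7] gap 18.5 f [-0.5 -0.5  8.5] gf 59.8
t 19.95 pos [509.   43.8 -17.7] gap 85.2 f [-0.2 -0.2 -0.7] gf 0.0
t 21.52 pos [509.1  44.  149.1] gap 85.5 f [ 0.5  0.6 -0.5] gf 0.0
```

View pics/w4.png

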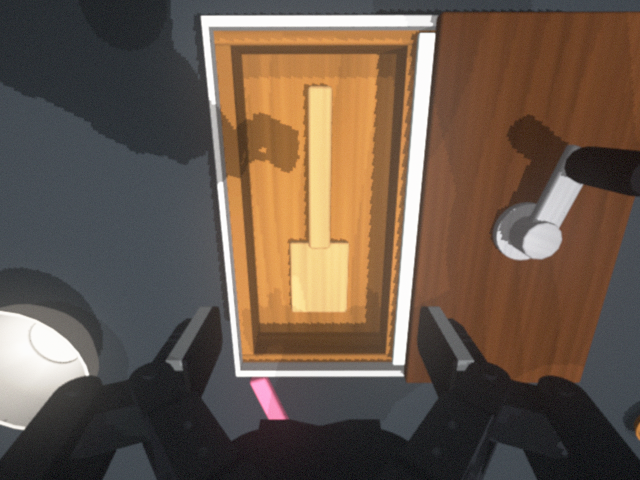

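The spatula lies flat and centred in the well: handle (319,90)–(319,245), blade to row 312. Now the crank: grasp and first quarter turn with force monitoring.

```bash
cat >> h.py <<'E'
AX=np.array([475.2,194.8]); YAW=11
def gp(th,z,r=55.):
    a=np.radians(YAW); u=r*np.array([-np.cos(th),np.sin(th)])
    return [AX[0]+u[0]*np.cos(a)-u[1]*np.sin(a), AX[1]+u[0]*np.sin(a)+u[1]*np.cos(a), z]
def wind(t0,t1,z,speed=70,guard=35,step=np.radians(15)):
    n=max(1,int(np.ceil((t1-t0)/step))); fm=0
    for k,t in enumerate(np.linspace(t0,t1,n+1)[1:]):
        hit=movel(gp(t,z),max_speed=speed,guard=guard); s=read_state(); f=s["ft_force"]; fm=max(fm,np.linalg.norm(f))
        if k%4==3 or hit: print("th",round(t,2),"f",np.round(f,1),"gap",round(s["finger_gap"],1))
        if hit: print("HIT"); return t
    print("fmax",fm); return t1
E
python3 - <<'E'
from h import *
R=down(191); Z=112+OFF
bad=[t for t in np.arange(0,6.3,.5) if inverse_kinematics(gp(t,Z),R) is None]; print("bad",bad)
g=gp(.29,150); print(np.round(g,1)); movel(g,R,max_speed=150)
print(movel(gp(.29,Z),max_speed=80,guard=10)); st()
clamp(); wait(.2); s=st()
wind(.29,.29+np.pi/2,Z,speed=50); st(); snap("scene","s5")
E
```

```text
bad []
[420.5 200.2 150. ]
False
t 24.08 pos [420.7 200.3  73.9] gap 85.4 f [ 0.3  0.3 -0.3] gf 0.0
t 24.88 pos [420.4 200.3  73.7] gap 22.4 f [-2.5  0.3  7.4] gf 58.3
th 1.34 f [0.7 1.8 5.2] gap 23.0
fmax 6.6497508096085065
t 27.48 pos [481.3 249.7  73.8] gap 22.4 f [2.8 1.2 4.4] gf 58.8
```

View pics/s5.png

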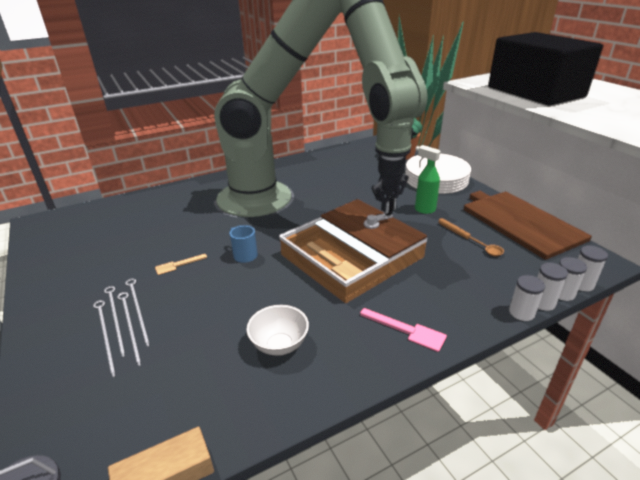

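The grip is held, forces are small, and the hatch has started over the well (white/frosted strip at (350,240)). I'll finish winding.

Run:
```python
from h import *
Z=112+OFF; t0=.29+np.pi/2
t=wind(t0,12.57,Z,speed=65)
if t>12.4: t=wind(t,12.66,Z,speed=15,guard=12,step=.03)
st(); snap("scene","s6"); snap("wrist","w6")
```

```text
th 2.91 f [ 2.4 -1.1  7.6] gap 22.5
th 3.95 f [-0.1 -1.1  8.7] gap 22.6
th 5.0 f [-2.1 -0.   9.4] gap 22.5
th 6.04 f [1.4 2.6 8. ] gap 22.5
th 7.08 f [ 1.9 -0.2  7.6] gap 22.6
th 8.13 f [2.  1.2 7.8] gap 22.7
th 9.17 f [ 3.  -1.2  7.5] gap 22.8
th 10.22 f [ 1.8 -2.2  8.1] gap 22.6
th 11.26 f [-2.1 -1.3 10.4] gap 22.2
th 12.31 f [1.2 2.7 7. ] gap 22.4
fmax 10.671445462807185
th 12.6 f [ 0.7 -4.   8.7] gap 22.3
HIT
t 42.77 pos [421.2 184.4  73.7] gap 22.3 f [ 0.7 -4.   8.7] gf 60.2
```

View pics/w6.png

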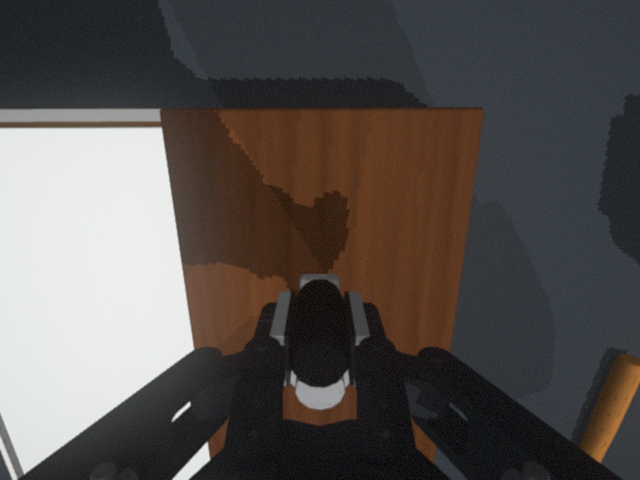

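The grip is still held and the hatch covers the well (white area left of the deck). The guard tripped near 12.57, so I'll press lightly to confirm the stop, then let go and check.

Run:
```python
from h import *
Z=112+OFF
print(movel(gp(12.64,Z),max_speed=10,guard=18)); s=st()
open_gripper(); p=s["eef_pos"]; movel([p[0],p[1],p[2]+30],max_speed=80,guard=15); movel([p[0],p[1],230],max_speed=200)
movel([480,100,230],max_speed=200); st(); snap("wrist","w7"); movel([300,330,300],max_speed=250); wait(.3); st(); snap("top","t7")
a=load("w7")["image"]; b=load("t7")["image"][150:390,180:500]; 
cv2.imwrite("pics/fin.png",np.hstack([cv2.resize(a,(400,300)),cv2.resize(b,(400,300))]))
```

```text
True
t 43.19 pos [421.3 184.4  73.6] gap 22.8 f [ 0.  -4.1  7.3] gf 60.3
t 45.8 pos [479.5 100.  229.2] gap 85.6 f [ 0.7  0.8 -0.1] gf 0.0
t 47.57 pos [300.3 329.6 300. ] gap 85.7 f [ 0.6 -0.5 -0.1] gf 0.0
```

View pics/fin.png

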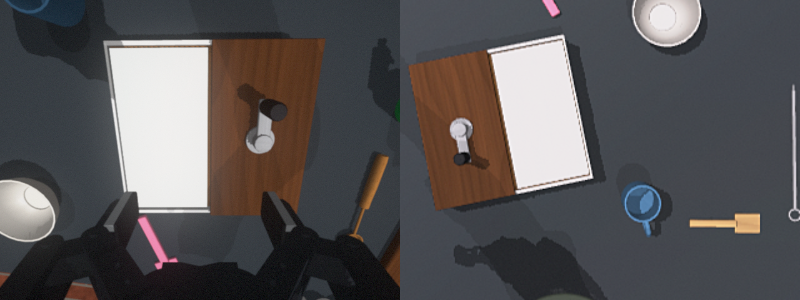

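The hatch covers the whole well. The stop is firm, since the position didn't move under a further push. One numeric check of the crank angle and bystanders, then hand in.

```bash
python3 - <<'E'
from h import *
c=load("t7"); c0=load("top0")
m=(c["image"].max(2)<45)[255:295,205:245]&(c["range_z"][255:295,205:245]<1060); v,u=np.nonzero(m); 
g=px(c,205+u.mean(),255+v.mean(),148); h=px(c,180+126/2.66667,170+222/2.66667,104)
d=(g-h)[:2]; print(g,h,"th-4pi",np.radians(11)+np.pi-np.arctan2(d[1],d[0])%(2*np.pi))
d=np.abs(c["range_z"]-c0["range_z"]); 
for n,(a,b,e,f) in dict(bowl=(120,200,355,430),mug=(290,345,350,400),skew=(190,335,485,540),spoon=(155,260,105,140),small=(315,340,405,475),bottle=(270,325,75,140)).items(): print(n,np.mean(d[a:b,e:f]>8).round(3))
E
python3 -c "
from h import *
finish_job()"
```

```text
[424.96256962 175.81487958 148.        ] [475.9380677  193.99796191 104.        ] th-4pi -0.15064703350700004
bowl 0.02
mug 0.016
skew 0.018
spoon 0.02
small 0.016
bottle 0.016
the job is handed in; nothing more can be done
```

I've handed the job in at about 48 s. The spatula lies flat in the well, and I wound the crank without letting go until it hit a firm stop at about 12.57 rad, with the hatch shut in both pictures. One rough check, run in the same step as the hand-in so I couldn't act on it, put the crank about 0.15 rad short (under 2 mm of hatch). I think that is an image-mask error, since the gripper's own position at the stop matches fully shut. The bystanders I compared (all but the pink spatula and background items) showed no movement.

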